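Set up the lens inspection stand

TASK

First slide the clear lock hood back off the lamp dial, turn the dial until its white pointer stands at the red mark, and slide the hood fully home over the dial again. Then lay every blocked lens flat on the white lit plate, wholly on it and side by side. Last, swing the magnifier arm in over the plate until its red tail pointer stands at the yellow flag, and leave it there; do not disturb the bottle, pliers or tweezers.

Things in the scene. Friction and masses are not known exactly. Their poses are not given: they have to be found in the camera images.
- plate (a point): Centre of the top face of the white lit plate, 190 x 190 mm, 12 mm above the worktop, part of the fixed grey stand (x, y axes along the plate's sides, z up). A grey rim goes 7 mm further on each side. A steel column, 11 mm radius, 150 mm high, at (0, -0.15) m in this frame carries the magnifier arm; a white scale sector of 65 mm radius stands out from its top on the -x, -y side.
- mag_hinge (a point): Point on the vertical hinge axis of the magnifier arm, on the column top, 152 mm above the worktop; axes as those of plate.
- mag_arm (a joint): Angle (rad) of the white magnifier arm about its vertical hinge, anticlockwise from above: 0 = along +x of plate (it starts near there), pi/2 = along +y, over the plate. Range -0.6 to 2.4. Friction of 0.15 Nm holds it where left. A round magnifier, 50 mm radius, is centred 145 mm from the axis; arm and magnifier lie 158 to 170 mm above the worktop.
- mag_knob (a point): Centre of the top of the upright round black knob on the magnifier arm, 80 mm from the hinge axis; knob 18 mm diameter, top 206 mm above the worktop, standing 36 mm above the arm. x axis along the arm, outward from the hinge.
- mag_tail (a point): Tip of the red tail pointer of the magnifier arm, 52 mm from the hinge axis on the side oppopoint the magnifier; x axis along the arm, from the tail to the magnifier.
- mag_flag (a joint): Angle (rad) of the yellow flag about the same axis, on the same scale: the arm is set when joint mag_arm equals joint mag_flag. It only shows the target and cannot be handled.
- flag_tip (a point): Inner end of the yellow flag, 60 mm from the hinge axis, at the scale sector; the red tail pointer must point at it. x axis points through the hinge axis, as the arm's does when set.
- dial (a joint): Angle (rad) of the lamp dial about its vertical axis, anticlockwise from above positive; 0 = white pointer toward +x of the lamp box (away from the robot); range -1.6 to 1.6, friction 0.05 Nm, stays where left.
- dial_top (a point): Centre of the top of the dial's black bar grip, 80 mm above the worktop; bar 38 mm long along this point's x axis (the pointer's direction), 13 mm wide along y, 27 mm high, above a skirt of 21 mm radius.
- dial_mark (a joint): Angle (rad) of the red mark on the dial scale, on the same scale as joint dial: the dial is set when the two are equal. It only shows the target and cannot be handled.
- mark (a point): Centre of the dial scale at the foot of the dial; its x axis points to the red mark, 31 mm out.
- hood (a joint): Travel (m) of the clear lock hood along +x of the lamp box: 0 = fully home over the dial, 0.095 = fully back, clear of it. Friction about 1.5 N, stays where left.
- hood_tab (a point): Centre of the top of the orange tab on the hood, 120 mm above the worktop; tab 10 mm thick along x, 40 mm long along y, 32 mm high above the hood's top plate (88 mm above the worktop). x axis = sliding direction that uncovers the dial. The hood is 74 mm long (x), 90 mm wide (y).
- lamp_box: Fixed grey lamp control box, 190 (x) x 104 (y) x 45 mm; origin at the centre of its underside, x axis along the hood's sliding direction, away from the robot. The dial axis is at (-0.045, 0) m in this frame.
- drop_bottle: Turquoise dropper bottle with dark green cap, 36 mm wide, 120 mm high, standing behind the work; origin at the centre of its base. To be left alone.
- pliers: Pliers, 148 x 50 x 12 mm, lying near the front edge of the worktop; origin at the centre of the underside. To be left alone.
- tweezers: Tweezers, 121 x 12 x 11 mm, lying near the front edge of the worktop; origin at the centre of the underside. To be left alone.
- lens_0: Blocked lens: a clear blue disc, 50 mm diameter, 8 mm thick, with an upright black round block (20 mm diameter, 24 mm high, thin orange band) on its centre to hold it by; 32 mm high in all, 35 to 70 g; origin at the centre of the disc's underside, z up. May be absent.
- lens_1: Blocked lens: a clear blue disc, 50 mm diameter, 8 mm thick, with an upright black round block (20 mm diameter, 24 mm high, thin orange band) on its centre to hold it by; 32 mm high in all, 35 to 70 g; origin at the centre of the disc's underside, z up. May be absent.
- lens_2: Blocked lens: a clear blue disc, 50 mm diameter, 8 mm thick, with an upright black round block (20 mm diameter, 24 mm high, thin orange band) on its centre to hold it by; 32 mm high in all, 35 to 70 g; origin at the centre of the disc's underside, z up. May be absent.
- lens_3: Blocked lens: a clear blue disc, 50 mm diameter, 8 mm thick, with an upright black round block (20 mm diameter, 24 mm high, thin orange band) on its centre to hold it by; 32 mm high in all, 35 to 70 g; origin at the centre of the disc's underside, z up. May be absent.

How it is judged:
On the way, in this order (a step that is already met when the one before it is completed fails the run):
1. the lock hood is slid back off the dial (by more than 70 mm) (value of joint hood above 0.07 m), for 0.1 s.
2. the dial's pointer stands at the red mark (within 0.09 rad), hood still back (angle between the x axis of dial_top and the x axis of mark, either way round below 0.09 rad and value of joint hood above 0.07 m), for 0.2 s.
3. the hood is fully home over the dial (within 6 mm), dial still at the mark (value of joint hood below 0.006 m and angle between the x axis of dial_top and the x axis of mark, either way round below 0.09 rad), for 0.2 s.
4. every lens lies flat on the lit plate, wholly on it (x of lens_0 in the frame of plate between -0.073 and 0.073 m and y of lens_0 in the frame of plate between -0.073 and 0.073 m and z of lens_0 in the frame of plate between -0.005 and 0.005 m and angle between each of lens_0, lens_1, lens_2, lens_3's own z axis and vertical below 0.12 rad and x of lens_1 in the frame of plate between -0.073 and 0.073 m and y of lens_1 in the frame of plate between -0.073 and 0.073 m and z of lens_1 in the frame of plate between -0.005 and 0.005 m and x of lens_2 in the frame of plate between -0.073 and 0.073 m and y of lens_2 in the frame of plate between -0.073 and 0.073 m and z of lens_2 in the frame of plate between -0.005 and 0.005 m and x of lens_3 in the frame of plate between -0.073 and 0.073 m and y of lens_3 in the frame of plate between -0.073 and 0.073 m and z of lens_3 in the frame of plate between -0.005 and 0.005 m), for 0.2 s.
5. the magnifier arm's tail pointer stands at the yellow flag (within 0.08 rad) (angle between the x axis of mag_tail and the x axis of flag_tip, either way round below 0.08 rad), for 0.2 s.
At the end, for the whole second after the job is handed in: Dial within 0.09 rad of the red mark and hood within 6 mm of fully home over it; every lens present lies flat (tilt under 0.12 rad) directly on the lit plate, its centre within 73 mm of the plate's centre along each side; magnifier arm within 0.08 rad of the yellow flag; all at rest and released (all of step 3 and all of step 4 and angle between the x axis of mag_tail and the x axis of flag_tip, either way round below 0.08 rad and velocity of joint mag_arm between -0.05 and 0.05 rad/s and linear speed of each of lens_0, lens_1, lens_2, lens_3 below 0.02 m/s); the robot touches nothing.
It fails at once if the bottle is disturbed (moved over 30 mm or tipped) (distance of drop_bottle from where it was at the start of the episode above 0.03 m or angle between drop_bottle's own z axis and vertical above 0.5 rad).
It fails at once if the pliers is disturbed (moved over 30 mm) (distance of pliers from where it was at the start of the episode above 0.03 m).
It fails at once if the tweezers is disturbed (moved over 30 mm) (distance of tweezers from where it was at the start of the episode above 0.03 m).
Of lens_0, lens_1, lens_2, lens_3 only 2 to 4 are there at a start; the rules pass over those that are not, and their reading is None.
At some moment in a run one of lens_0, lens_1, lens_2, lens_3 may be knocked a few centimetres aside while the robot is not near it.
Once in a run the grip may slacken for a moment while it holds something.
It also fails if it takes over 210 s, if anything falls off the work surface, if the arm or the gripper's body presses on something with over 40 N, if the wrist force passes 120 N, or if a joint passes its speed limit or range.

ROBOT

A 7-joint arm with a two-finger parallel gripper is mounted at the origin on a cart in front of the work surface, level with it; the furniture and walls round the work are solid. World frame = base frame: x ahead of the robot, y to its left, z up, the work surface at z = 0. Lengths are in m, angles in rad, forces in N, time in s.
With the tool pointing down it reaches from about 0.425 to 0.875 m from the base axis. Payload 4.7 kg.
Tool frame: the origin (TCP) lies midway between the tips of the shut fingers; the grasp point (between the pads) lies 19 mm behind it; z points along the fingers, y is the line along which they close (so a half turn about z gives the same grasp; the last joint's range is limited). The gripper opens to 87 mm and grips with 3 to 60 N. Pads are 19 mm wide; open, the fingers measure 117 mm over their backs; the gripper's body (75 mm by 190 mm) begins 51 mm behind the grasp point.
Start: joints at [1.114, 0.321, -0.07, 1.45, 0.023, 1.371, -0.057], TCP at [0.295, -0.579, 0.223] pointing down, gripper open.
Joint ranges: [-2.86, 2.86], [-0.3, 2.09], [-1.38, 1.24], [0.06, 2.45], [-1.56, 4.7], [0.09, 2.05], [-2.69, 2.69]. Speed limits (rad/s): [2.57, 2.57, 3.14, 3.14, 3.14, 3.14, 3.14].

INTERFACE

Orientations are given as a rotation vector (axis times angle).
In Python, from bench import ctrl gives the robot as it stands.
- The arm moves only by the shell command python3 inch.py 'ROWS' [FORCE]. ROWS is rows parted by semicolons, their numbers by spaces, 1 to 20 of them, each of 5 numbers: dx, dy, dz in m, then a turn about the tool's z in rad, then the opening from 0.0 (shut) to 1.0 (fully open); each row is the pose to reach, as a shift and turn from the pose commanded when the command began, along the tool's axes at that moment; what a row does not reach only later rows make up. A row lasts 1/10 s, in which the tool goes at most 0.05 m and 0.15 rad, less where a joint would pass 70% of its speed; a pose out of reach is approached as far as the arm can. The fingers move at their own pace and stop on an object; FORCE is the grip in N (left out, the last holds). Time passes only in rows, so rows that do not move let the fingers close. It prints the time, the measured TCP pose, the force, the opening and the grip force at its end.
- ctrl.get_state(): the state, without advancing time (a new reading comes with each control period).
- ctrl.get_image(name): name is "scene" or "top" or "wrist"; returns the picture (480x640x3 uint8, red, green, blue); there is no depth.
- ctrl.camera_model(name): a dict with "vertical_fov" (degrees; the focal length in pixels is half the picture's height over the tangent of half this angle, whatever the lens; pixels are square), "cx", "cy" (the principal point, pixels), "rvec" (rotation vector, rad) and "tvec" (3), from world to camera coordinates, as OpenCV has them; the wrist camera has in their place "hand_eye" (4x4, takes a point from camera to tool coordinates, whose origin is the TCP and whose axes are the flange's). Camera axes: x right, y down, z forward; pixel columns grow to the right and rows downward; lengths in m; the calibration is good to about 2 mm. A picture is of the moment at which its call begins: read the wrist's pose just before it. camera_model takes no time and is no camera call.
- ctrl.close_job(): hands the job in; it is judged then, once.
The state is a dict: "time": time; "joint_positions": joint angles; "qd": joint speeds; "joint_torque": joint torques, N m; "position": TCP position; "tool_rot": TCP orientation; "ft_force": force on the tool from outside, world axes, zero at the start; "torque": the same for the moment, N m; "grip_width": opening from 0.0 (shut) to 1.0 (fully open); "grip_force": force on a finger pad.
Only numpy, scipy, OpenCV 4.12 (cv2) and the standard library are available. Lean on these libraries where they do the work, as an engineer would, in place of code of your own. Each camera call takes 0.05 s, during which the arm holds its last target. There are 200 camera calls.

## Working session

There is one attempt and no reset: what is moved stays moved. The work goes in short steps, Python scripts to look and compute and a shell command to move; the robot and the scene stay as the last step left them, time stands still between calls to the robot, and variables do not carry over. Pictures are saved under pics/ and viewed, at most 18 in all, crops included, and the job is handed in when it is done.

```bash
ls; mkdir -p pics
cat > h.py <<'E'
import numpy as np, cv2
from scipy.spatial.transform import Rotation as R
from bench import ctrl
def cam(n):
    m=ctrl.camera_model(n); f=240/np.tan(np.radians(m["vertical_fov"])/2)
    if "hand_eye" in m:
        s=ctrl.get_state(); T=np.eye(4); T[:3,:3]=R.from_rotvec(s["tool_rot"]).as_matrix(); T[:3,3]=s["position"]
        T=T@np.array(m["hand_eye"]); Rc=T[:3,:3].T; t=-Rc@T[:3,3]
    else: Rc=R.from_rotvec(m["rvec"]).as_matrix(); t=np.array(m["tvec"])
    return f,m["cx"],m["cy"],Rc,t
def px2w(c,u,v,z):
    f,cx,cy,Rc,t=c; o=-Rc.T@t; d=Rc.T@np.array([(u-cx)/f,(v-cy)/f,1]); return o+d*(z-o[2])/d[2]
def w2px(c,p):
    f,cx,cy,Rc,t=c; q=Rc@np.array(p)+t; return cx+f*q[0]/q[2],cy+f*q[1]/q[2]
def snap(n,fn):
    c=cam(n); im=ctrl.get_image(n); cv2.imwrite("pics/"+fn,im[:,:,::-1]); return c,im
def tool(dw):  # world delta -> tool axes
    return R.from_rotvec(ctrl.get_state()["tool_rot"]).inv().apply(dw)
E
python3 - <<'E'
from h import *
for n in("top","scene"):
    c,_=snap(n,n+"0.png"); print(n,c, -c[3].T@c[4])
s=ctrl.get_state(); print(s); print(R.from_rotvec(s["tool_rot"]).as_matrix()); print(ctrl.camera_model("top"),ctrl.camera_model("wrist"))
E
```

```text
bench.py
inch.py
pics
top (np.float64(489.31130886904657), 323.1298188973605, 232.0017363725625, array([[ 0.00498853, -0.99997654, -0.00469392],
       [-0.99919243, -0.00479736, -0.03989333],
       [ 0.03986988,  0.00488914, -0.99919292]]), array([0.06282073, 0.54499531, 1.2214854 ])) [0.49554133 0.05946178 1.24253611]
scene (np.float64(445.58793367902894), 316.26536170661086, 236.11524228519664, array([[-0.72736451, -0.68618385, -0.0096224 ],
       [-0.48650343,  0.52548828, -0.69798029],
       [ 0.48399926, -0.50300476, -0.71605232]]), array([0.43000272, 0.3618474 , 0.79751886])) [0.10281018 0.50607014 0.82776524]
{'time': 0.1, 'joint_positions': array([ 1.11410763,  0.32175293, -0.07010637,  1.4515408 ,  0.02260732,
        1.37080984, -0.05689086]), 'qd': array([-0.00047542, -0.00041777,  0.00165023, -0.00259091,  0.00092341,
       -0.00015597,  0.00120345]), 'joint_torque': array([-1.11197798e-03, -4.92572379e+01, -4.06238968e-01, -3.13400245e+01,
       -6.41028327e-02,  3.95103672e-02,  8.21579101e-05]), 'position': array([ 0.29457512, -0.57886341,  0.22157455]), 'tool_ro
[... 322 characters left out ...]
49137816e-03]
 [-9.35028021e-05 -1.72107513e-03 -9.99998515e-01]]
{'vertical_fov': 52.25454283277386, 'cx': 323.1298188973605, 'cy': 232.0017363725625, 'rvec': array([ 2.20430527, -2.19354164,  0.038596  ]), 'tvec': array([0.06282073, 0.54499531, 1.2214854 ])} {'vertical_fov': 65.5321336233891, 'cx': 317.3916008270564, 'cy': 238.48244781890992, 'hand_eye': array([[-1.09715960e-03, -9.64600600e-01, -2.63712872e-01,
         7.23724149e-02],
       [ 9.99998995e-01, -8.21550543e-04, -1.15538671e-03,
         1.36630133e-03],
       [ 8.97833257e-04, -2.63713875e-01,  9.64600532e-01,
        -1.63101115e-01],
       [ 0.00000000e+00,  0.00000000e+00,  0.00000000e+00,
         1.00000000e+00]])}
```

View pics/top0.png

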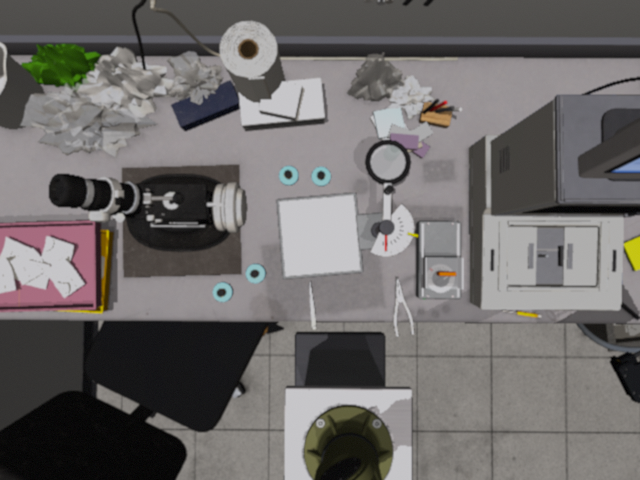

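View pics/scene0.png

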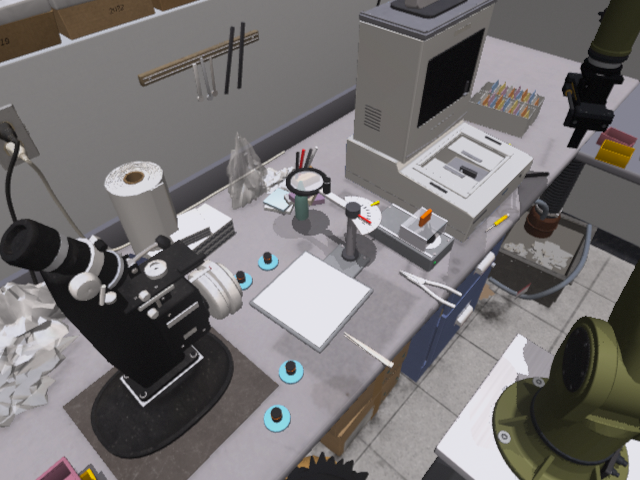

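Run:
```python
from h import *
im=cv2.imread("pics/top0.png")
cv2.imwrite("pics/a.png",cv2.resize(im[135:305,355:475],None,fx=3.5,fy=3.5,interpolation=cv2.INTER_CUBIC))
im=cv2.imread("pics/scene0.png")
cv2.imwrite("pics/b.png",cv2.resize(im[160:280,280:460],None,fx=4.4,fy=4.4,interpolation=cv2.INTER_CUBIC))
```

```text
(no output)
```

View pics/a.png

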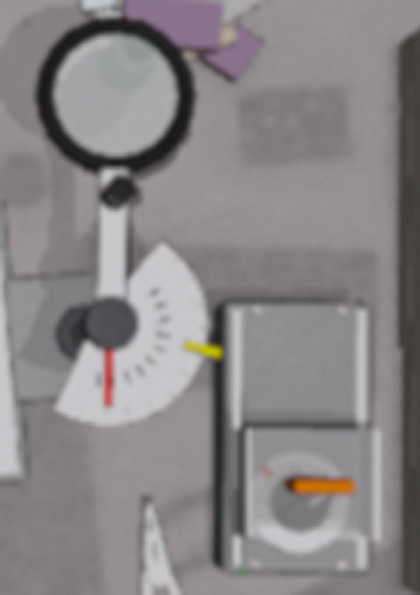

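View pics/b.png

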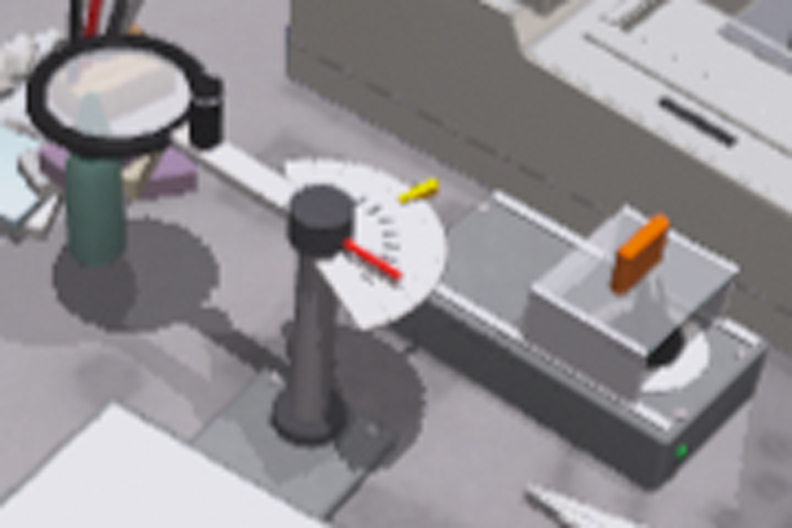

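Run:
```python
from h import *
c=cam("top"); f=lambda u,v,z:px2w(c,u,v,z)[:2].round(4)
A=lambda u,v,z:f(355+u/3.5,135+v/3.5,z)
print("plate",[f(*p,.012) for p in((277,199),(354,194),(361,270),(285,277))])
print("lens",[f(*p,.032) for p in((289,175),(321,176),(255,273),(222,292))])
print("tab",A(292,484,.12),A(354,488,.12))
print("box corners top45",[A(*p,.045) for p in((222,303),(368,303),(368,570),(222,570))])
print("hinge top",A(110,322,.175),"knob",A(120,187,.206),"magc",A(116,95,.164),"tail",A(108,405,.164),"flag",A(187,345,.156),A(220,353,.156))
print("mark",A(265,470,.046))
```

```text
plate [array([0.6275, 0.1824]), array([ 0.641, -0.012]), array([ 0.4497, -0.03  ]), array([0.4312, 0.1606])]
lens [array([0.6854, 0.151 ]), array([0.6832, 0.0714]), array([0.4417, 0.2331]), array([0.3946, 0.3141])]
tab [ 0.4472 -0.1991] [ 0.4448 -0.2395]
box corners top45 [array([ 0.57 , -0.168]), array([ 0.5705, -0.27  ]), array([ 0.3846, -0.2688]), array([ 0.384 , -0.1674])]
hinge top [ 0.5497 -0.0734] knob [ 0.6303 -0.0757] magc [ 0.6943 -0.0786] tail [ 0.498  -0.0735] flag [ 0.5363 -0.1246] [ 0.5313 -0.1455]
mark [ 0.4536 -0.1974]
```

```bash
cat >> h.py <<'E'
def go(x,y,z,yaw=None):  # yaw: world heading of tool x
    s=ctrl.get_state(); M=R.from_rotvec(s["tool_rot"]).as_matrix(); d=M.T@(np.array([x,y,z])-s["position"])
    a=np.arctan2(M[1,0],M[0,0]); t=0 if yaw is None else (a-yaw+np.pi)%(2*np.pi)-np.pi
    print("d",d.round(4),"turn",round(t,3),"yaw",round(a,3),"n>=",int(np.ceil(max(np.linalg.norm(d)/.05,abs(t)/.15))))
E
python3 -c "
from h import *
go(.446,-.219,.2,np.pi/2)"
```

```text
d [ 0.2982 -0.252   0.022 ] turn -1.1 yaw 0.471 n>= 8
```

```bash
R="0.2982 -0.252 0.022 -1.1 1"; python3 inch.py '0.12 -0.1 0 -0.5 1;0.12 -0.1 0 -0.5 1;0.12 -0.1 0 -0.5 1;0.12 -0.1 0 -0.5 1;0.298 -0.252 0.022 -1.1 1;0.298 -0.252 0.022 -1.1 1;0.298 -0.252 0.022 -1.1 1;0.298 -0.252 0.022 -1.1 1;0.298 -0.252 0.022 -1.1 1;0.298 -0.252 0.022 -1.1 1;0.298 -0.252 0.022 -1.1 1'
python3 - <<'E'
from h import *
go(.446,-.219,.096,np.pi/2); c,_=snap("wrist","w1.png"); print(w2px(c,(.446,-.219,.12)))
E
```

```text
time: 1.2
position: [0.446, -0.2191, 0.2003]
tool_rot: [-2.219, -2.223, 0.001]
ft_force: [-0.3, -0.7, 0.4]
grip_width: 1.002
grip_force: 0.0
d [2.000e-04 1.000e-04 1.043e-01] turn 0.002 yaw 1.573 n>= 3
(np.float64(316.37201172046895), np.float64(244.79807963223834))
```

View pics/w1.png

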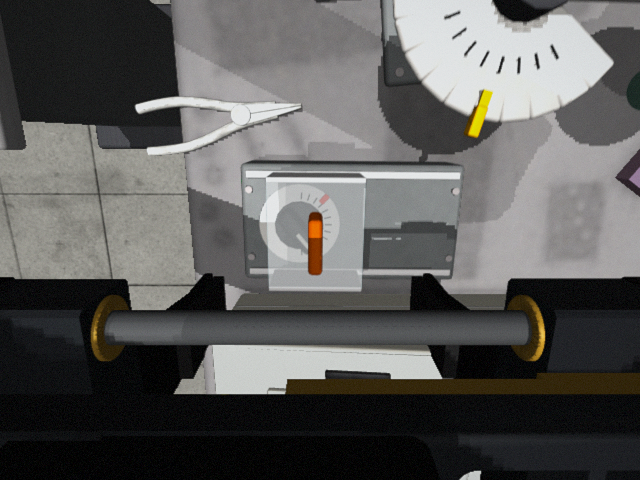

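```bash
python3 inch.py '0 0 0.05 0 1;0 0 0.09 0 1;0 0 0.104 0 1;0 0 0.104 0 1;0 0 0.104 0 0;0 0 0.104 0 0;0 0 0.104 0 0;0 0 0.104 0 0;0 0 0.104 0 0;0 0 0.104 0 0;0 0 0.104 0 0' 25
```

```text
time: 2.35
position: [0.4461, -0.2195, 0.0966]
tool_rot: [2.221, 2.221, -0.0]
ft_force: [0.2, -0.2, 0.1]
grip_width: 0.451
grip_force: 0.0
```

Still closing; continue.

```bash
python3 inch.py '0 0 0 0 0;0 0 0 0 0;0 0 0 0 0;0 0 0 0 0;0 0 0 0 0;0 0 0 0 0;0 0 0 0 0;0 0 0 0 0'
```

```text
time: 3.15
position: [0.4458, -0.2195, 0.0965]
tool_rot: [-2.221, -2.221, 0.001]
ft_force: [-1.5, 0.7, 0.1]
grip_width: 0.11
grip_force: 25.0
```

```bash
python3 inch.py '0 0.015 0 0 0;0 0.03 0 0 0;0 0.045 0 0 0;0 0.06 0 0 0;0 0.075 0 0 0;0 0.088 0 0 0;0 0.092 0 0 0;0 0.092 0 0 0'
```

```text
time: 3.95
position: [0.5253, -0.2201, 0.0959]
tool_rot: [-2.209, -2.203, 0.029]
ft_force: [-34.5, 3.7, 26.9]
grip_width: 0.115
grip_force: 24.7
```

```bash
python3 inch.py '0 -0.008 0 0 0;0 -0.011 0 0 0;0 -0.011 0 0 0'
python3 - <<'E'
from h import *
for n in("top","scene"):snap(n,n+"1.png")
a=cv2.resize(cv2.imread("pics/top1.png")[180:310,360:500],None,fx=3,fy=3); b=cv2.resize(cv2.imread("pics/scene1.png")[110:290,330:540],None,fx=1.8,fy=2.1666)
cv2.imwrite("pics/c.png",np.hstack([a,b]))
E
```

```text
time: 4.25
position: [0.5252, -0.2201, 0.0963]
tool_rot: [-2.221, -2.219, 0.004]
ft_force: [-6.8, -1.1, 3.5]
grip_width: 0.11
grip_force: 25.0
```

View pics/c.png

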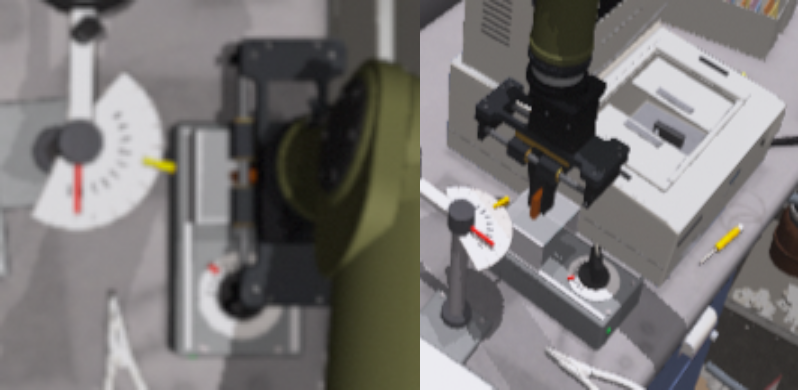

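```bash
python3 inch.py '0 0 0 0 0.4;0 0 0 0 0.4;0 0 0 0 0.4;0 0 0 0 0.4;0 0 0 0 0.5;0 0 -0.05 0 0.5;0 -0.04 -0.1 0 0.5;0 -0.09 -0.1 0 0.5;0 -0.09 -0.1 0 0.5;0 -0.09 -0.1 0 0.5'
python3 - <<'E'
from h import *
c,im=snap("wrist","w2.png"); u,v=w2px(c,(.431,-.219,.055)); print(u,v, ctrl.get_state()["position"])
u,v=int(u),int(v);np.save("w2.npy",np.array([u-90,v-80])); cv2.imwrite("pics/d.png",cv2.resize(im[v-80:v+70,max(u-90,0):u+90,::-1],None,fx=4,fy=4,interpolation=cv2.INTER_CUBIC))
E
```

```text
time: 5.35
position: [0.4361, -0.2203, 0.1973]
tool_rot: [2.222, 2.217, -0.001]
ft_force: [-0.3, 0.1, 0.0]
grip_width: 0.499
grip_force: 0.0
310.23523554890687 222.5618053115625 [ 0.43727292 -0.21979566  0.19677145]
```

View pics/d.png

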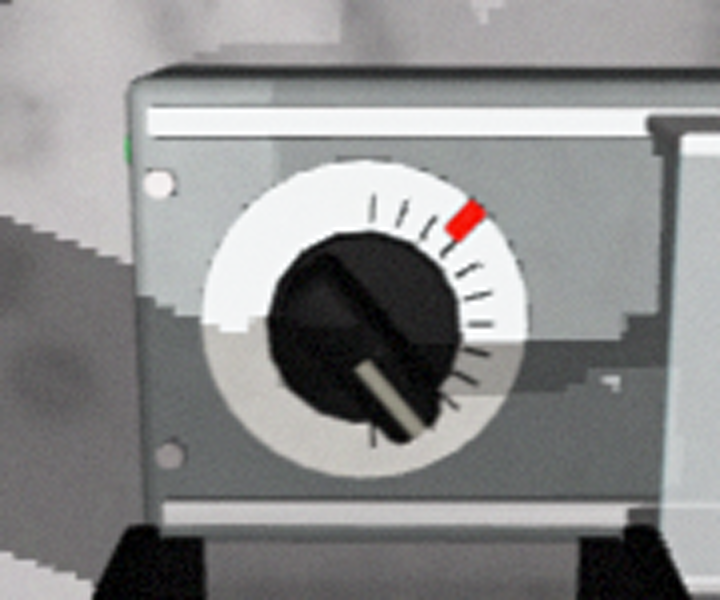

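Run:
```python
from h import *
c=cam("wrist"); o=(310-90,222-80)
P=lambda u,v,z:px2w(c,o[0]+u/4,o[1]+v/4,z)
s=P(365,319,.046);m=P(465,221,.046);a=P(362,366,.08);b=P(420,432,.08)
print(s,m,a,b); d=m-s;print("mark",np.arctan2(d[1],d[0]),np.hypot(*d[:2]));d=b-a;print("ptr",np.arctan2(d[1],d[0]),np.hypot(*d[:2]), "from centre",np.arctan2(*(b-s)[1::-1]),np.hypot(*(b-s)[:2]))
```

```text
[ 0.43285652 -0.21955219  0.046     ] [ 0.45415927 -0.19834789  0.046     ] [ 0.43280422 -0.22120904  0.08      ] [ 0.44408766 -0.23459998  0.08      ]
mark 0.7830818508346226 0.030057103758611026
ptr -0.8706038839545343 0.017510947787742204 from centre -0.9296256074500555 0.018776971293127068
```

```bash
python3 -c "
from h import *
print(ctrl.get_state()['joint_positions'].round(3)); go(.4325,-.2195,.16,-.88+np.pi);go(.4325,-.2195,.16,-.88)"
```

```text
[ 0.842  0.011 -0.431  1.861  0.005  1.269  0.409]
d [ 0.0003 -0.0048  0.0368] turn -0.692 yaw 1.57 n>= 5
d [ 0.0003 -0.0048  0.0368] turn 2.45 yaw 1.57 n>= 17
```

```bash
python3 inch.py '0 -0.005 0 0.3 0.5;0 -0.005 0 0.3 0.5;0 -0.005 0 0.6 0.5;0 -0.005 0 0.6 0.5;0 -0.005 0 0.9 0.5;0 -0.005 0 0.9 0.5;0 -0.005 0 1.2 0.5;0 -0.005 0 1.2 0.5;0 -0.005 0 1.5 0.5;0 -0.005 0 1.5 0.5;0 -0.005 0 1.8 0.5;0 -0.005 0 1.8 0.5;0 -0.005 0 2.1 0.5;0 -0.005 0 2.1 0.5;0 -0.005 0 2.45 0.5;0 -0.005 0 2.45 0.5;0 -0.005 0 2.45 0.5;0 -0.005 0 2.45 0.5'; python3 -c "
from h import *
print(ctrl.get_state()['joint_positions'].round(3)); go(.4325,-.2195,.060,-.88)"
```

```text
time: 7.2
position: [0.4333, -0.2188, 0.1956]
tool_rot: [-2.843, 1.334, 0.002]
ft_force: [0.3, 0.5, -0.4]
grip_width: 0.495
grip_force: 0.0
[ 8.420e-01  4.000e-03 -4.270e-01  1.870e+00  1.000e-03  1.269e+00
 -2.033e+00]
d [0.0002 0.0011 0.1356] turn 0.003 yaw -0.877 n>= 3
```

```bash
python3 inch.py '0 0.001 0.05 0 0.5;0 0.001 0.1 0 0.5;0 0.001 0.135 0 0.5;0 0.001 0.135 0 0.5;0 0.001 0.135 0 0;0 0.001 0.135 0 0;0 0.001 0.135 0 0;0 0.001 0.135 0 0;0 0.001 0.135 0 0;0 0.001 0.135 0 0;0 0.001 0.135 0 0;0 0.001 0.135 0 0;0 0.001 0.135 0 0' 20
```

```text
time: 8.5
position: [0.4313, -0.2216, 0.0628]
tool_rot: [2.841, -1.337, 0.002]
ft_force: [-3.1, -1.3, 5.5]
grip_width: 0.146
grip_force: 20.0
```

```bash
python3 inch.py '0 0 0 -0.15 0;0 0 0 -0.3 0;0 0 0 -0.45 0;0 0 0 -0.6 0;0 0 0 -0.75 0;0 0 0 -0.9 0;0 0 0 -1.05 0;0 0 0 -1.2 0;0 0 0 -1.35 0;0 0 0 -1.5 0;0 0 0 -1.6 0;0 0 0 -1.66 0;0 0 0 -1.66 0;0 0 0 -1.66 0';python3 -c "
from h import *
go(.4325,-.2195,.060,.783)"
```

```text
time: 9.9
position: [0.4315, -0.2189, 0.0628]
tool_rot: [-2.904, -1.196, 0.0]
ft_force: [-2.8, 3.7, 9.5]
grip_width: 0.148
grip_force: 20.0
d [0.0003 0.0011 0.0028] turn -0.002 yaw 0.781 n>= 1
```

```bash
python3 inch.py '0 0 0 0 0.5;0 0 0 0 0.5;0 0 0 0 0.5;0 0 0 0 0.5;0 0 0 0 0.5;0 0 -0.05 0 0.5;0 0 -0.1 0 0.5;0 0 -0.14 0 0.5;0 0 -0.14 0 0.5'
python3 - <<'E'
from h import *
c,im=snap("wrist","w3.png"); u,v=map(int,w2px(c,(.4325,-.2195,.055))); print(u,v)
cv2.imwrite("pics/e.png",cv2.resize(im[v-70:v+70,u-80:u+80,::-1],None,fx=4,fy=4,interpolation=cv2.INTER_CUBIC))
go(.526,-.2195,.096,np.pi/2); go(.526,-.2195,.096,-np.pi/2)
E
```

```text
time: 10.8
position: [0.4348, -0.2218, 0.2076]
tool_rot: [2.896, 1.192, 0.009]
ft_force: [0.4, -0.7, -0.5]
grip_width: 0.499
grip_force: 0.0
310 223
d [0.067  0.0635 0.109 ] turn -0.79 yaw 0.781 n>= 6
d [0.067  0.0635 0.109 ] turn 2.351 yaw 0.781 n>= 16
```

View pics/e.png

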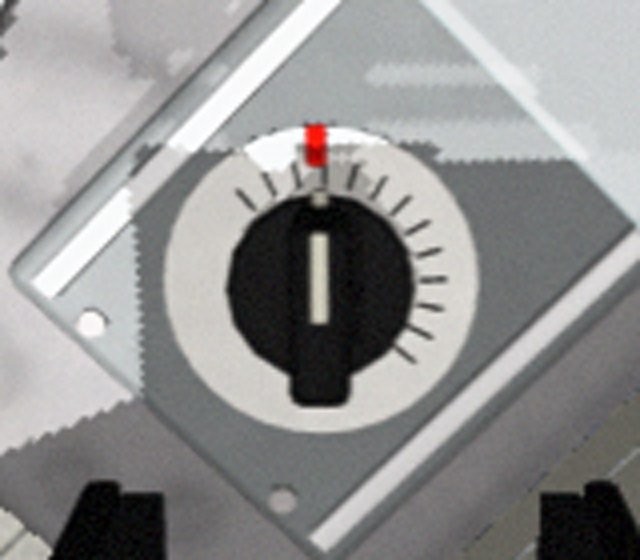

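The pointer (x≈318) lines up with the red mark (x≈315, centre 320). Now the hood.

```bash
python3 inch.py '0.067 0.0635 0 -0.15 0.5;0.067 0.0635 0 -0.3 0.5;0.067 0.0635 0 -0.45 0.5;0.067 0.0635 0 -0.6 0.5;0.067 0.0635 0 -0.79 0.5;0.067 0.0635 0 -0.79 0.5;0.067 0.0635 0.05 -0.79 0.5;0.067 0.0635 0.1 -0.79 0.5;0.067 0.0635 0.109 -0.79 0.5;0.067 0.0635 0.109 -0.79 0.5;0.067 0.0635 0.109 -0.79 0;0.067 0.0635 0.109 -0.79 0;0.067 0.0635 0.109 -0.79 0;0.067 0.0635 0.109 -0.79 0;0.067 0.0635 0.109 -0.79 0;0.067 0.0635 0.109 -0.79 0;0.067 0.0635 0.109 -0.79 0;0.067 0.0635 0.109 -0.79 0' 25; python3 -c "
from h import *
go(.430,-.2195,.096,np.pi/2)"
```

```text
time: 12.65
position: [0.5239, -0.2182, 0.0927]
tool_rot: [2.221, 2.221, 0.001]
ft_force: [1.5, -0.1, -0.5]
grip_width: 0.112
grip_force: 25.0
d [-0.0013 -0.0939 -0.0034] turn -0.0 yaw 1.571 n>= 2
```

Gripped. Slide home until the stop is felt.

```bash
python3 inch.py '0 -0.015 0 0 0;0 -0.03 0 0 0;0 -0.045 0 0 0;0 -0.06 0 0 0;0 -0.075 0 0 0;0 -0.085 0 0 0;0 -0.091 0 0 0;0 -0.091 0 0 0'
```

```text
time: 13.45
position: [0.4317, -0.2178, 0.0927]
tool_rot: [-2.221, -2.22, 0.001]
ft_force: [-1.3, 2.6, 3.2]
grip_width: 0.113
grip_force: 25.0
```

```bash
python3 inch.py '0 -0.002 0 0 0;0 -0.004 0 0 0;0 -0.004 0 0 0'
```

```text
time: 13.75
position: [0.4301, -0.2177, 0.0927]
tool_rot: [2.219, 2.221, 0.003]
ft_force: [4.1, 1.5, -2.3]
grip_width: 0.114
grip_force: 25.0
```

```bash
python3 inch.py '0 -0.003 0 0 0;0 -0.003 0 0 0'
```

```text
time: 13.95
position: [0.43, -0.2177, 0.0928]
tool_rot: [2.215, 2.218, 0.01]
ft_force: [13.4, 0.7, -9.3]
grip_width: 0.112
grip_force: 25.1
```

```bash
python3 inch.py '0 0.003 0 0 0.4;0 0.003 0 0 0.4;0 0.003 0 0 0.4;0 0.003 0 0 0.4;0 0.003 0 0 0.4;0 0.003 -0.05 0 0.5;0 0.003 -0.1 0 0.5;0 0.003 -0.15 0 0.7;0 0.003 -0.15 0 0.7'
cat >> h.py <<'E'
def lenses():
    c=cam("top"); im=ctrl.get_image("top"); h=cv2.cvtColor(im,cv2.COLOR_RGB2HSV)
    m=cv2.inRange(h,(85,80,120),(100,255,255)); m=cv2.morphologyEx(m,cv2.MORPH_CLOSE,np.ones((7,7)))
    n,_,st,ce=cv2.connectedComponentsWithStats(m)
    for i in range(1,n):
        if st[i,4]>60: print("lens",ce[i].round(1),st[i,2:],px2w(c,*ce[i],.008)[:2].round(4))
    return c,im
E
python3 - <<'E'
from h import *
c,im=lenses(); cv2.imwrite("pics/t2.png",im[:,:,::-1])
cv2.imwrite("pics/f.png",cv2.resize(im[150:305,205:455,::-1],None,fx=3.2,fy=3.2,interpolation=cv2.INTER_CUBIC))
E
```

```text
time: 14.85
position: [0.4321, -0.2198, 0.2498]
tool_rot: [2.213, 2.212, 0.002]
ft_force: [1.2, -0.4, -0.1]
grip_width: 0.602
grip_force: 0.0
```

View pics/f.png

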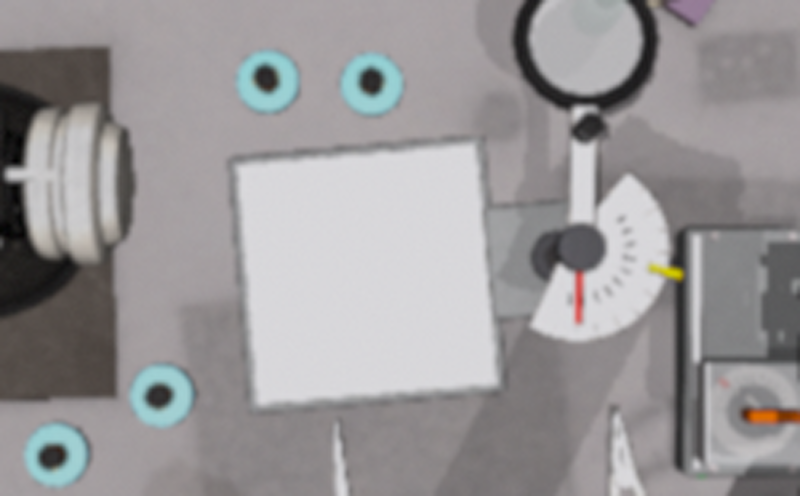

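```bash
python3 - <<'E'
from h import *
im=cv2.imread("pics/t2.png"); h=cv2.cvtColor(im,cv2.COLOR_BGR2HSV)
c=cam("top")
for u,v in((268,82),(372,84),(162,396),(56,455)):
    x,y=205+u/3.2,150+v/3.2; print(px2w(c,x,y,.008)[:2].round(4), h[int(y)+6,int(x)])
q=[px2w(c,205+u/3.2,150+v/3.2,.012)[:2] for u,v in((236,158),(478,140),(500,385),(254,406))]
C=np.mean(q,0); e=(q[0]+q[1]-q[2]-q[3]); th=np.arctan2(e[1],e[0]); print("plate",C,th)
for a,b in((.04,.04),(.04,-.04),(-.04,-.04),(-.04,.04)): print(a,b,(C+[a*np.cos(th)-b*np.sin(th),a*np.sin(th)+b*np.cos(th)]).round(4))
E
sed -i 's/(85,80,120),(100,255,255)/(84,60,90),(102,255,255)/' h.py; python3 -c "
from h import *
lenses(); go(.683,.0715,.12)"
```

```text
[0.6876 0.1535] [ 92  66 211]
[0.6863 0.071 ] [ 92  65 211]
[0.4388 0.235 ] [ 91  57 205]
[0.3921 0.3178] [ 90  58 206]
plate [0.53715998 0.07414404] 0.08620023825982051
0.04 0.04 [0.5736 0.1174]
0.04 -0.04 [0.5805 0.0377]
-0.04 -0.04 [0.5008 0.0308]
-0.04 0.04 [0.4939 0.1106]
lens [288.3 175. ] [ 19  19 280] [0.6891 0.1545]
lens [320.7 175.7] [ 18  19 267] [0.6876 0.0725]
lens [255.3 272. ] [ 20  19 190] [0.4432 0.2359]
lens [222.5 291.5] [ 20  18 278] [0.3938 0.318 ]
d [0.2905 0.2536 0.1237] turn 0 yaw 1.571 n>= 9
```

```bash
python3 inch.py '0.15 0.127 0 0 0.6;0.15 0.127 0 0 0.6;0.15 0.127 0 0 0.6;0.15 0.127 0 0 0.6;0.291 0.2544 0 0 0.6;0.291 0.2544 0 0 0.6;0.291 0.2544 0 0 0.6;0.291 0.2544 0 0 0.6;0.291 0.2544 0 0 0.6;0.291 0.2544 0.05 0 0.6;0.291 0.2544 0.1 0 0.6;0.291 0.2544 0.1 0 0.6'
python3 - <<'E'
from h import *
c,im=snap("wrist","w4.png"); print(w2px(c,(.6865,.072,.032)))
h=cv2.cvtColor(im,cv2.COLOR_RGB2HSV); m=cv2.inRange(h,(84,50,90),(102,255,255)); n,_,st,ce=cv2.connectedComponentsWithStats(cv2.morphologyEx(m,cv2.MORPH_CLOSE,np.ones((25,25))))
for i in range(1,n):
    if st[i,4]>500: print(ce[i],st[i],px2w(c,*ce[i],.008))
go(.6865,.072,.013,np.pi/2)
E
```

```text
time: 16.15
position: [0.6769, 0.0701, 0.1331]
tool_rot: [-2.215, -2.215, 0.021]
ft_force: [-0.2, -1.2, 0.1]
grip_width: 0.598
grip_force: 0.0
(np.float64(331.6776757691899), np.float64(234.21508679958313))
[334.18196286 117.68461538] [ 301   83   68   71 3770] [0.68803931 0.15423834 0.008     ]
[330.5055159  227.08728099] [ 299  196   64   63 3082] [0.68604675 0.0715323  0.008     ]
d [0.0014 0.0081 0.1248] turn -0.0 yaw 1.57 n>= 3
```

View pics/w4.png

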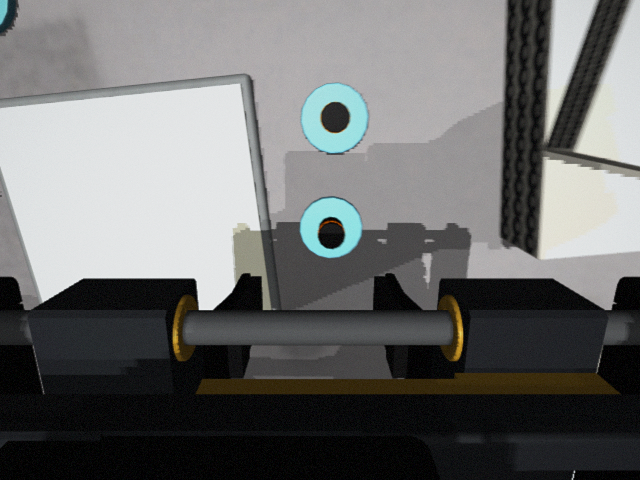

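```bash
python3 inch.py '0 0 0 0 0.6;0 0 0.05 0 0.6;0 0 0.09 0 0.6;0 0 0.115 0 0.6;0 0 0.119 0 0.6;0 0 0.119 0 0.6'; python3 -c "
from h import *
go(.686,.0715,.0135,np.pi/2)"
```

```text
time: 16.8
position: [0.6845, 0.073, 0.0259]
tool_rot: [2.221, 2.22, 0.004]
ft_force: [0.4, 0.2, 0.8]
grip_width: 0.6
grip_force: 0.0
d [-0.0015  0.0015  0.0124] turn -0.001 yaw 1.57 n>= 1
```

```bash
python3 inch.py '-0.001 0.0015 0.012 0 0.6;-0.001 0.0015 0.012 0 0.6;-0.001 0.0015 0.012 0 0;-0.001 0.0015 0.012 0 0;-0.001 0.0015 0.012 0 0;-0.001 0.0015 0.012 0 0;-0.001 0.0015 0.012 0 0;-0.001 0.0015 0.012 0 0;-0.001 0.0015 0.012 0 0;-0.001 0.0015 0.012 0 0;-0.001 0.0015 0.012 0 0;-0.001 0.0015 0.012 0 0' 25; python3 -c "
from h import *
go(.5805,.0377,.08,np.pi/2)"
```

```text
time: 18.0
position: [0.6845, 0.0719, 0.0116]
tool_rot: [2.221, 2.221, -0.0]
ft_force: [-0.3, 0.0, 1.4]
grip_width: 0.22
grip_force: 25.0
d [-0.0342 -0.104  -0.0684] turn 0.0 yaw 1.571 n>= 3
```

```bash
python3 inch.py '0 0 -0.04 0 0;0 0 -0.06 0 0;-0.011 -0.035 -0.06 0 0;-0.023 -0.07 -0.06 0 0;-0.034 -0.104 -0.06 0 0;-0.034 -0.104 -0.06 0 0;-0.034 -0.104 -0.06 0 0;-0.034 -0.104 -0.03 0 0;-0.034 -0.104 -0.018 0 0;-0.034 -0.104 -0.018 0 0;-0.034 -0.104 -0.013 0 0;-0.034 -0.104 -0.013 0 0'; python3 -c "
from h import *
go(.5805,.0377,.0236,np.pi/2)"
```

```text
time: 19.2
position: [0.581, 0.0383, 0.0247]
tool_rot: [-2.221, -2.222, -0.001]
ft_force: [1.1, 0.1, -0.2]
grip_width: 0.218
grip_force: 25.0
d [-0.0006 -0.0005  0.0011] turn 0.0 yaw 1.571 n>= 1
```

```bash
python3 inch.py '0 0 0.001 0 0;0 0 0.001 0 0.5;0 0 0.001 0 0.6;0 0 0.001 0 0.6;0 0 0.001 0 0.6;0 0 0.001 0 0.6;0 0 -0.04 0 0.6;0 0 -0.08 0 0.6;0.04 0.036 -0.09 0 0.6;0.08 0.072 -0.09 0 0.6;0.116 0.107 -0.09 0 0.6;0.116 0.107 -0.09 0 0.6;0.116 0.107 -0.09 0 0.6'
cat >> h.py <<'E'
def wl():
    c=cam("wrist"); im=ctrl.get_image("wrist")
    h=cv2.cvtColor(im,cv2.COLOR_RGB2HSV); m=cv2.inRange(h,(84,50,90),(102,255,255)); n,_,st,ce=cv2.connectedComponentsWithStats(cv2.morphologyEx(m,cv2.MORPH_CLOSE,np.ones((25,25))))
    for i in range(1,n):
        if st[i,4]>500: print(ce[i].round(),st[i,2:],px2w(c,*ce[i],.008).round(4),"on plate",px2w(c,*ce[i],.02).round(4)[:2])
    return im
E
python3 -c "
from h import *
wl(); go(.688,.154,.0135,np.pi/2)"
```

```text
time: 20.5
position: [0.6873, 0.1566, 0.1137]
tool_rot: [-2.216, -2.224, -0.0]
ft_force: [-0.8, -0.9, -0.5]
grip_width: 0.604
grip_force: 0.0
[316. 240.] [  67   65 3411] [0.6869 0.1534 0.008 ] on plate [0.687  0.1567]
d [-0.0003  0.0012  0.1003] turn 0.001 yaw 1.572 n>= 3
```

```bash
python3 inch.py '-0.001 0 0.05 0 0.6;-0.001 0 0.09 0 0.6;-0.001 0 0.1 0 0.6;-0.001 0 0.1 0 0.6;-0.001 0 0.1 0 0;-0.001 0 0.1 0 0;-0.001 0 0.1 0 0;-0.001 0 0.1 0 0;-0.001 0 0.1 0 0;-0.001 0 0.1 0 0;-0.001 0 0.1 0 0;-0.001 0 0.1 0 0;-0.001 0 0.1 0 0;-0.001 0 0.1 0 0'; python3 -c "
from h import *
go(.5736,.1174,.0236,np.pi/2)"
```

```text
time: 21.95
position: [0.6878, 0.153, 0.0152]
tool_rot: [2.221, 2.221, 0.001]
ft_force: [-1.3, 0.0, 5.0]
grip_width: 0.217
grip_force: 25.0
d [-0.0356 -0.1142 -0.0085] turn 0.0 yaw 1.571 n>= 3
```

```bash
python3 inch.py '0 0 -0.04 0 0;0 0 -0.06 0 0;-0.012 -0.038 -0.06 0 0;-0.024 -0.076 -0.06 0 0;-0.036 -0.114 -0.06 0 0;-0.036 -0.114 -0.06 0 0;-0.036 -0.114 -0.06 0 0;-0.036 -0.114 -0.03 0 0;-0.036 -0.114 -0.018 0 0;-0.036 -0.114 -0.018 0 0;-0.036 -0.114 -0.013 0 0;-0.036 -0.114 -0.013 0 0;-0.036 -0.114 -0.013 0 0'; python3 -c "
from h import *
go(.5736,.1174,.0252,np.pi/2)"
```

```text
time: 23.25
position: [0.5741, 0.1172, 0.0281]
tool_rot: [2.221, 2.221, 0.001]
ft_force: [1.0, 0.1, -0.3]
grip_width: 0.223
grip_force: 25.0
d [ 0.0002 -0.0005  0.0029] turn 0.0 yaw 1.571 n>= 1
```

```bash
python3 inch.py '0 0 0.003 0 0;0 0 0.003 0 0;0 0 0.003 0 0.5;0 0 0.003 0 0.6;0 0 0.003 0 0.6;0 0 0.003 0 0.6;0 0 0.003 0 0.6;0 0 -0.04 0 0.6;0 0 -0.08 0 0.6;0 -0.05 -0.1 0.15 0.6;0 -0.1 -0.1 0.3 0.6;0 -0.134 -0.1 0.45 0.6;0.04 -0.134 -0.1 0.6 0.6;0.08 -0.134 -0.1 0.6 0.6;0.11 -0.134 -0.1 0.6 0.6;0.118 -0.134 -0.1 0.6 0.6;0.118 -0.134 -0.1 0.6 0.6'; python3 -c "
from h import *
cv2.imwrite('pics/w5.png',wl()[:,:,::-1]); lenses(); go(.440,.235,.0135,.97)"
```

```text
time: 24.95
position: [0.4389, 0.2361, 0.1274]
tool_rot: [-2.775, -1.47, 0.001]
ft_force: [-1.4, -0.2, 0.5]
grip_width: 0.598
grip_force: 0.0
[204. 179.] [  66   66 3428] [0.3918 0.3175 0.008 ] on plate [0.3956 0.3165]
[317. 233.] [  64   63 3141] [0.4387 0.2352 0.008 ] on plate [0.4404 0.2377]
[545. 254.] [  68   48 2097] [0.5791 0.1191 0.008 ] on plate [0.575  0.1266]
lens [333.9 216. ] [ 18  18 186] [0.5854 0.0385]
lens [301.9 216.4] [ 18  15 128] [0.5841 0.1195]
d [ 0.0016 -0.0004  0.1136] turn -0.0 yaw 0.97 n>= 3
```

View pics/w5.png

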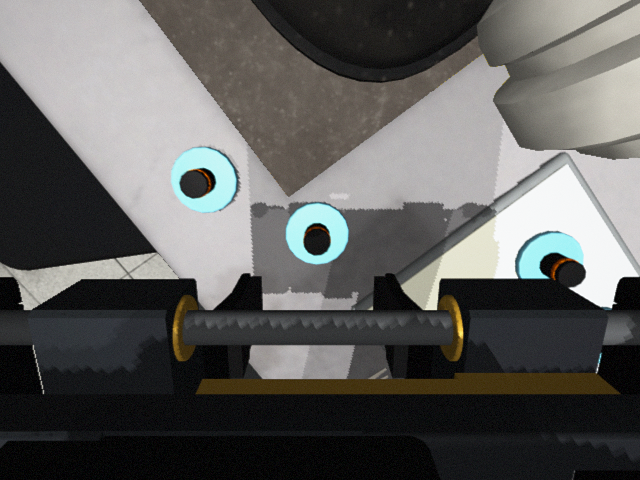

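Both placed lenses lie on the plate; lens 2 (317,233) and lens 3 (204,179) are where expected.

```bash
python3 inch.py '0 0 0.05 0 0.6;0 0 0.09 0 0.6;0 0 0.114 0 0.6;0 0 0.114 0 0.6;0 0 0.114 0 0;0 0 0.114 0 0;0 0 0.114 0 0;0 0 0.114 0 0;0 0 0.114 0 0;0 0 0.114 0 0;0 0 0.114 0 0;0 0 0.114 0 0;0 0 0.114 0 0;0 0 0.114 0 0'; python3 -c "
from h import *
go(.5008,.0308,.08,np.pi/2)"
```

```text
time: 26.45
position: [0.4399, 0.2349, 0.0141]
tool_rot: [2.778, 1.465, 0.001]
ft_force: [-0.9, 0.1, 6.0]
grip_width: 0.221
grip_force: 25.0
d [-0.134   0.1655 -0.0658] turn -0.6 yaw 0.971 n>= 5
```

```bash
python3 inch.py '0 0 -0.04 0 0;0 0 -0.07 0 0;-0.03 0.037 -0.07 -0.12 0;-0.06 0.074 -0.07 -0.24 0;-0.09 0.111 -0.07 -0.36 0;-0.115 0.142 -0.07 -0.48 0;-0.134 0.1655 -0.07 -0.6 0;-0.134 0.1655 -0.07 -0.6 0;-0.134 0.1655 -0.07 -0.6 0;-0.134 0.1655 -0.03 -0.6 0;-0.134 0.1655 -0.018 -0.6 0;-0.134 0.1655 -0.018 -0.6 0;-0.134 0.1655 -0.013 -0.6 0;-0.134 0.1655 -0.013 -0.6 0;-0.134 0.1655 -0.013 -0.6 0'; python3 -c "
from h import *
go(.5008,.0308,.0252,np.pi/2)"
```

```text
time: 27.95
position: [0.5011, 0.0311, 0.0274]
tool_rot: [2.22, 2.221, 0.001]
ft_force: [-0.1, 0.5, -0.1]
grip_width: 0.22
grip_force: 25.0
d [-0.0003 -0.0003  0.0022] turn 0.0 yaw 1.571 n>= 1
```

```bash
python3 inch.py '0 0 0.0025 0 0;0 0 0.0025 0 0;0 0 0.0025 0 0.5;0 0 0.0025 0 0.6;0 0 0.0025 0 0.6;0 0 0.0025 0 0.6;0 0 0.0025 0 0.6;0 0 -0.04 0 0.6;0 0 -0.08 0 0.6;0.02 -0.045 -0.1 0 0.6;0.04 -0.08 -0.1 0 0.6;0.07 -0.109 -0.1 0 0.6;0.12 -0.109 -0.1 0 0.6;0.17 -0.109 -0.1 0 0.6;0.22 -0.109 -0.1 0 0.6;0.26 -0.109 -0.1 0 0.6;0.2865 -0.109 -0.1 0 0.6;0.2865 -0.109 -0.1 0 0.6;0.2865 -0.109 -0.1 0 0.6'; python3 -c "
from h import *
wl(); lenses(); go(.392,.3175,.0135,np.pi/2)"
```

```text
time: 29.85
position: [0.3895, 0.3204, 0.1262]
tool_rot: [-2.212, -2.226, 0.0]
ft_force: [-0.1, -0.3, 0.7]
grip_width: 0.601
grip_force: 0.0
[319. 235.] [  64   63 3133] [0.3911 0.3175 0.008 ] on plate [0.3911 0.3206]
lens [334.2 216. ] [ 18  18 197] [0.5855 0.0376]
lens [301.8 216.4] [ 18  17 128] [0.584  0.1196]
lens [338.2 246.4] [ 19  17 119] [0.5086 0.0272]
lens [223.5 291.9] [ 21  20 268] [0.3929 0.3155]
d [0.0009 0.0008 0.1127] turn 0.0 yaw 1.571 n>= 3
```

```bash
python3 inch.py '0 0.001 0.05 0 0.6;0 0.001 0.09 0 0.6;0 0.001 0.113 0 0.6;0 0.001 0.113 0 0.6;0 0.001 0.113 0 0;0 0.001 0.113 0 0;0 0.001 0.113 0 0;0 0.001 0.113 0 0;0 0.001 0.113 0 0;0 0.001 0.113 0 0;0 0.001 0.113 0 0;0 0.001 0.113 0 0;0 0.001 0.113 0 0;0 0.001 0.113 0 0'; python3 -c "
from h import *
go(.4939,.1106,.08,np.pi/2)"
```

```text
time: 31.35
position: [0.3928, 0.3174, 0.0141]
tool_rot: [2.221, 2.221, 0.0]
ft_force: [-1.6, -1.4, 6.7]
grip_width: 0.222
grip_force: 25.0
d [-0.2068  0.1011 -0.0658] turn 0.0 yaw 1.571 n>= 5
```

```bash
python3 inch.py '0 0 -0.04 0 0;0 0 -0.07 0 0;-0.045 0 -0.07 0 0;-0.09 0 -0.07 0 0;-0.13 0.02 -0.07 0 0;-0.16 0.05 -0.07 0 0;-0.19 0.08 -0.07 0 0;-0.207 0.101 -0.07 0 0;-0.207 0.101 -0.07 0 0;-0.207 0.101 -0.07 0 0;-0.207 0.101 -0.03 0 0;-0.207 0.101 -0.018 0 0;-0.207 0.101 -0.018 0 0;-0.207 0.101 -0.013 0 0;-0.207 0.101 -0.013 0 0;-0.207 0.101 -0.013 0 0'; python3 -c "
from h import *
go(.4939,.1106,.0252,np.pi/2)"
```

```text
time: 32.95
position: [0.494, 0.1106, 0.0274]
tool_rot: [2.22, 2.221, 0.001]
ft_force: [-0.3, 0.0, -1.0]
grip_width: 0.225
grip_force: 25.0
d [ 0.     -0.0001  0.0022] turn 0.0 yaw 1.571 n>= 1
```

```bash
python3 inch.py '0 0 0.0025 0 0;0 0 0.0025 0 0;0 0 0.0025 0 0.5;0 0 0.0025 0 0.6;0 0 0.0025 0 0.6;0 0 0.0025 0 0.6;0 0 0.0025 0 0.6;0 0 -0.05 0 0.6;0 0 -0.1 0 0.6;0 0 -0.15 0 0.6;0 0 -0.2 0 0.6;0 0 -0.24 0 0.6;-0.05 0 -0.26 0 0.6;-0.1 0 -0.26 0 0.6;-0.15 0 -0.26 0 0.6;-0.2 0 -0.26 0 0.6;-0.25 0 -0.26 0 0.6;-0.29 0 -0.26 0 0.6;-0.29 0 -0.26 0 0.6'
python3 - <<'E'
from h import *
c,im=lenses(); s=im[150:305,260:460,::-1]
cv2.imwrite("pics/g.png",cv2.resize(s,None,fx=3.8,fy=3.8,interpolation=cv2.INTER_CUBIC))
print(ctrl.get_state()["joint_positions"].round(2))
E
```

```text
time: 34.85
position: [0.4917, -0.1881, 0.2854]
tool_rot: [-2.234, -2.208, 0.001]
ft_force: [-0.4, -0.2, -0.2]
grip_width: 0.599
grip_force: 0.0
lens [334. 216.] [ 18  18 175] [0.5854 0.0382]
lens [301.7 216.5] [ 18  17 129] [0.5838 0.1198]
lens [338.4 245.9] [ 18  19 109] [0.5099 0.0269]
lens [305.5 246. ] [18 11 69] [0.5092 0.1099]
[ 1.33  0.12 -1.1   1.63  0.11  1.46  0.22]
```

View pics/g.png

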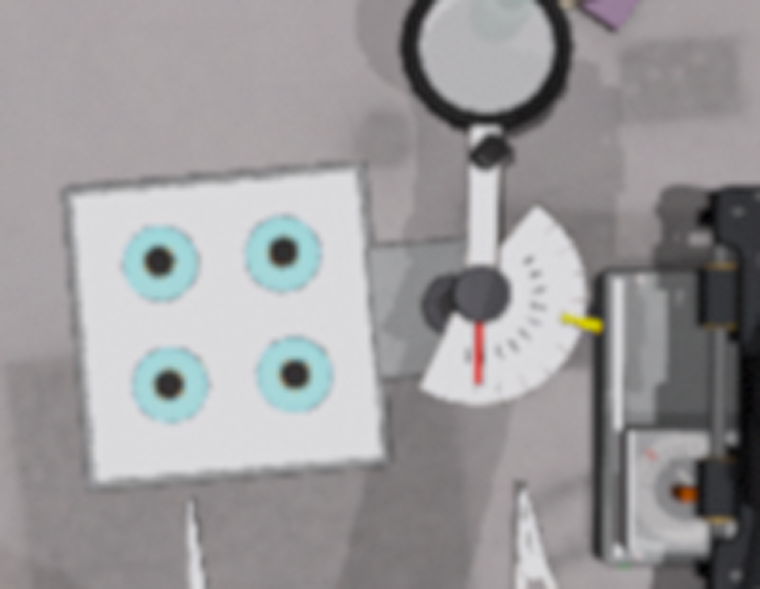

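Run:
```python
from h import *
c=cam("top"); P=lambda u,v,z:px2w(c,260+u/3.8,150+v/3.8,z)[:2]
th=.0862; H=np.array([.53716+.15*np.sin(th),.07414-.15*np.cos(th)]); print("H",H,P(481,293,.18))
a=lambda p,s=1:(np.arctan2(*(s*(p-H))[::-1]).round(3),np.hypot(*(p-H)).round(4))
print("flag",a(P(565,319,.156),-1),a(P(602,325,.156),-1),"tail",a(P(478,382,.164),-1),"knob",P(490,150,.206),a(P(490,150,.206)),"mag",a(P(486,48,.164)))
d=P(565,319,.156)-P(602,325,.156);print(np.arctan2(d[1],d[0]))
k=P(490,150,.206); go(k[0],k[1],.285,0); go(k[0],k[1],.285,.1)
```

```text
H [ 0.55007399 -0.07530306] [ 0.549248   -0.07314768]
flag (np.float64(1.286), np.float64(0.052)) (np.float64(1.324), np.float64(0.0737)) tail (np.float64(-0.037), np.float64(0.0517)) knob [ 0.62806305 -0.07494972] (np.float64(0.005), np.float64(0.078)) mag (np.float64(-0.019), np.float64(0.1431))
1.4144496660077808
d [0.1094 0.1349 0.0008] turn 1.564 yaw 1.564 n>= 11
d [0.1094 0.1349 0.0008] turn 1.464 yaw 1.564 n>= 10
```

```bash
python3 inch.py '0.05 0.004 0 0.15 0.6;0.08 0.008 0 0.3 0.6;0.113 0.008 0 0.45 0.6;0.113 0.008 0 0.6 0.6;0.113 0.008 0 0.75 0.6;0.113 0.008 0 0.9 0.6;0.113 0.008 0 1.05 0.6;0.113 0.008 0 1.2 0.6;0.113 0.008 0 1.35 0.6;0.113 0.008 0 1.5 0.6;0.113 0.008 0 1.564 0.6;0.113 0.008 0 1.564 0.6;0.113 0.008 0 1.564 0.6'
python3 - <<'E'
from h import *
c,im=snap("wrist","w6.png"); print(ctrl.get_state()["position"]); cv2.imwrite("pics/i.png",im[0:320,100:500,::-1].repeat(1,0)); cv2.imwrite("pics/i.png",cv2.resize(im[0:300,100:500,::-1],None,fx=2,fy=2,interpolation=cv2.INTER_CUBIC))
E
```

```text
time: 36.2
position: [0.5014, -0.0654, 0.2865]
tool_rot: [3.141, 0.016, -0.0]
ft_force: [0.4, -0.3, -0.0]
grip_width: 0.6
grip_force: 0.0
[ 0.50137027 -0.06571253  0.28654732]
```

View pics/i.png

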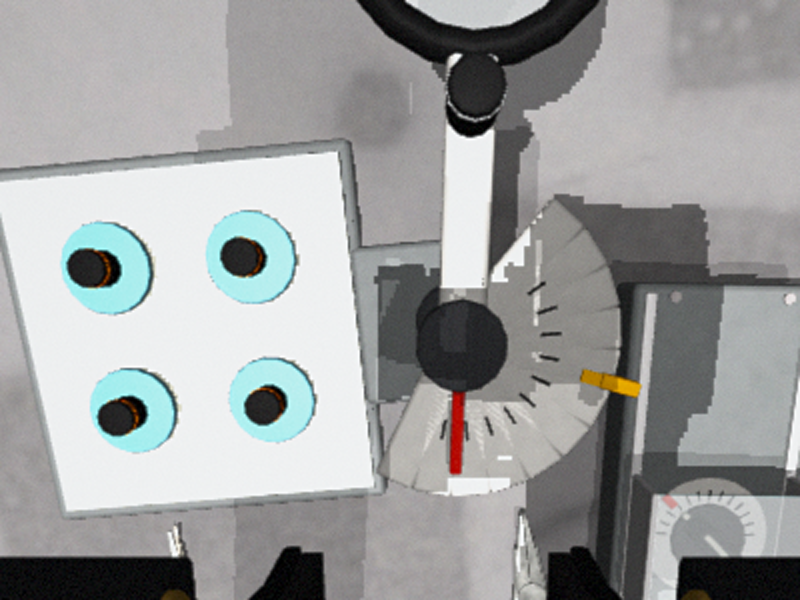

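Run:
```python
from h import *
from scipy.optimize import least_squares as ls
c=cam("wrist"); P=lambda u,v,z:px2w(c,100+u/2,v/2,z)[:2]
E=np.array([P(u,v,.152) for u,v in((620,340),(557,197),(608,265),(600,415),(545,473),(450,495),(382,470))])
r=ls(lambda p:np.hypot(*(E-p[:2]).T)-.065,[.55,-.074]); print("H arc",r.x,r.fun.round(4))
print("cap",[P(462,345,z) for z in(.17,.18,.19)])
for H in (r.x,np.array([.5497,-.0745])):
  a=lambda p,s=1:(np.arctan2(*(s*(p-H))[::-1]).round(3),np.hypot(*(p-H)).round(4))
  for z in(.153,.158): print("flag",z,a(P(582,376,z),-1),a(P(638,390,z),-1))
  print("tail",a(P(456,472,.164),-1),"knob",P(477,85,.206),a(P(477,85,.206)))
k=P(477,85,.206); go(*k,.285,0)
```

```text
H arc [ 0.54979053 -0.07501573] [-0.0009 -0.0012 -0.0012  0.0006  0.0012 -0.0003 -0.003 ]
cap [array([ 0.54856358, -0.07620043]), array([ 0.54948404, -0.07583331]), array([ 0.5504045, -0.0754662])]
flag 0.153 (np.float64(1.286), np.float64(0.0518)) (np.float64(1.302), np.float64(0.0752))
flag 0.158 (np.float64(1.293), np.float64(0.0507)) (np.float64(1.307), np.float64(0.0736))
tail (np.float64(-0.001), np.float64(0.0516)) knob [ 0.62803872 -0.07793612] (np.float64(-0.037), np.float64(0.0783))
flag 0.153 (np.float64(1.29), np.float64(0.0523)) (np.float64(1.305), np.float64(0.0756))
flag 0.158 (np.float64(1.297), np.float64(0.0512)) (np.float64(1.31), np.float64(0.0741))
tail (np.float64(0.009), np.float64(0.0515)) knob [ 0.62803872 -0.07793612] (np.float64(-0.044), np.float64(0.0784))
d [0.1265 0.0134 0.0015] turn 0.01 yaw 0.01 n>= 3
```

```bash
python3 inch.py '0.05 0.006 0 0.01 0.6;0.1 0.012 0 0.01 0.6;0.1275 0.012 0 0.01 0.6;0.1275 0.012 0 0.01 0.6;0.1275 0.012 0.05 0.01 0.6;0.1275 0.012 0.09 0.01 0.6;0.1275 0.012 0.104 0.01 0.6;0.1275 0.012 0.104 0.01 0.6;0.1275 0.012 0.104 0.01 0;0.1275 0.012 0.104 0.01 0;0.1275 0.012 0.104 0.01 0;0.1275 0.012 0.104 0.01 0;0.1275 0.012 0.104 0.01 0;0.1275 0.012 0.104 0.01 0;0.1275 0.012 0.104 0.01 0;0.1275 0.012 0.104 0.01 0;0.1275 0.012 0.104 0.01 0;0.1275 0.012 0.104 0.01 0' 20
```

```text
time: 38.05
position: [0.6294, -0.0774, 0.1831]
tool_rot: [-3.141, 0.005, -0.002]
ft_force: [-1.0, 1.7, 5.7]
grip_width: 0.199
grip_force: 20.0
```

```bash
python3 inch.py '0 -0.0104 0 -0.13 0;-0.002 -0.0206 0 -0.26 0;-0.005 -0.0304 0 -0.39 0;-0.0096 -0.0398 0 -0.52 0;-0.015 -0.0484 0 -0.65 0;-0.0217 -0.0563 0 -0.78 0;-0.0293 -0.0634 0 -0.91 0;-0.0378 -0.0695 0 -1.04 0;-0.047 -0.0745 0 -1.17 0;-0.0528 -0.0772 0 -1.25 0;-0.0528 -0.0772 0 -1.25 0;-0.0528 -0.0772 0 -1.25 0'
python3 - <<'E'
from h import *
p=ctrl.get_state()["position"]; H=np.array([.5497,-.0748]); d=p[:2]-H; print(np.arctan2(d[1],d[0]),np.hypot(*d)); go(H[0]+.079*np.cos(1.3),H[1]+.079*np.sin(1.3),p[2],1.3)
E
```

```text
time: 39.25
position: [0.5768, 0.0016, 0.1831]
tool_rot: [-2.55, -1.833, -0.004]
ft_force: [0.6, 5.1, 4.7]
grip_width: 0.201
grip_force: 20.0
1.230058041321185 0.08111114651875574
d [-0.0022 -0.0056 -0.    ] turn -0.054 yaw 1.246 n>= 1
```

```bash
python3 inch.py '-0.001 -0.003 0 -0.03 0;-0.002 -0.0055 0 -0.054 0;-0.002 -0.0055 0 -0.054 0;-0.002 -0.0055 0 -0.054 0;-0.002 -0.0055 0 -0.054 0.4;-0.002 -0.0055 0 -0.054 0.5;-0.002 -0.0055 0 -0.054 0.5;-0.002 -0.0055 0 -0.054 0.5;-0.002 -0.0055 0 -0.054 0.5;-0.002 -0.0055 -0.05 -0.054 0.5;-0.002 -0.0055 -0.1 -0.054 0.5;-0.05 -0.0055 -0.12 -0.054 0.5;-0.1 -0.0055 -0.12 -0.054 0.5;-0.1 -0.0055 -0.12 -0.054 0.5;-0.1 -0.0055 -0.12 -0.054 0.5'
python3 - <<'E'
from h import *
p=ctrl.get_state()["position"]; print(p)
c,im=snap("wrist","w7.png"); cv2.imwrite("pics/j.png",cv2.resize(im[0:300,60:580,::-1],None,fx=1.5,fy=1.5,interpolation=cv2.INTER_CUBIC))
E
```

```text
time: 40.75
position: [0.5388, -0.0963, 0.3024]
tool_rot: [2.506, 1.895, -0.002]
ft_force: [-1.1, 0.4, 0.1]
grip_width: 0.5
grip_force: 0.0
[ 0.53884235 -0.09630017  0.30235539]
```

View pics/j.png

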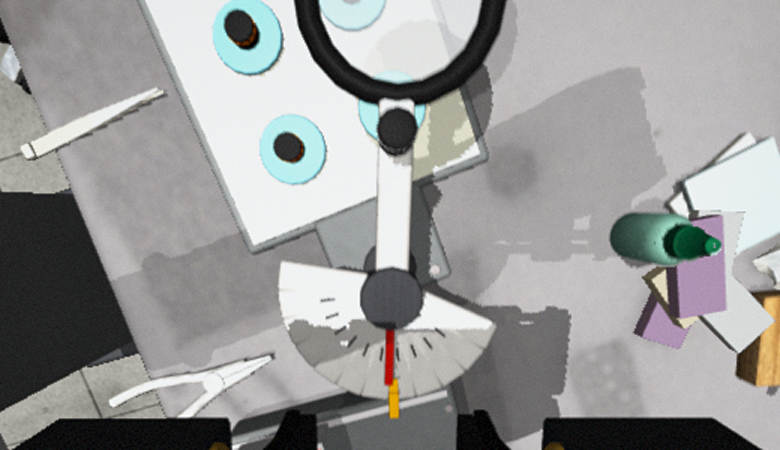

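Run:
```python
from h import *
c=cam("wrist"); P=lambda u,v,z:px2w(c,60+u/1.5,v/1.5,z)[:2]
im=cv2.imread("pics/w7.png"); h=cv2.cvtColor(im,cv2.COLOR_BGR2HSV)
def pts(lo,hi,z):
    m=cv2.inRange(h,lo,hi); m[:215]=0; m[282:]=0; m[:,:290]=0; m[:,345:]=0
    v,u=np.nonzero(m); return np.array([px2w(c,a,b,z)[:2] for a,b in zip(u,v)])
t=pts((0,150,100),(8,255,255),.164); f=pts((15,150,100),(35,255,255),.156)
for n,q in(("tail",t),("flag",f)):
    vx=np.linalg.svd(q-q.mean(0))[2][0]; vx*=np.sign(vx[1]); print(n,len(q),q.mean(0),"line",np.arctan2(vx[1],vx[0]))
    for H in((.5497,-.0748),tuple(P(391,298,.18))): d=np.array(H)-q.mean(0); print("  ",H,np.arctan2(d[1],d[0]),np.hypot(*d))
k=P(397,126,.206); print("knob",k); go(k[0],k[1],.183)
```

```text
tail 187 [ 0.53874518 -0.10411193] line 1.2680116945068467
   (0.5497, -0.0748) 1.2131373098092186 0.031292132801719066
   (np.float64(0.5492028258373461), np.float64(-0.07044647300518715)) 1.2696120005687375 0.035252313795716354
flag 162 [ 0.53354492 -0.13221545] line 1.3035958687649478
   (0.5497, -0.0748) 1.2965162292074008 0.059644956473557616
   (np.float64(0.5492028258373461), np.float64(-0.07044647300518715)) 1.3225344058643718 0.06372265607397395
knob [0.57264328 0.00505372]
d [0.1043 0.0058 0.1194] turn 0 yaw 1.299 n>= 4
```

```bash
python3 inch.py '0.05 0 0 0 0.5;0.098 0 0 0 0.5;0.098 0 0 0 0.5;0.098 0 0.05 0 0.5;0.098 0 0.1 0 0.5;0.098 0 0.12 0 0.5;0.098 0 0.12 0 0.5;0.098 0 0.12 0 0;0.098 0 0.12 0 0;0.098 0 0.12 0 0;0.098 0 0.12 0 0;0.098 0 0.12 0 0;0.098 0 0.12 0 0;0.098 0 0.12 0 0;0.098 0 0.12 0 0' 20
python3 inch.py '0 -0.002 0 -0.02 0;0 -0.0035 0 -0.04 0;0 -0.0035 0 -0.04 0;0 -0.0035 0 -0.04 0'
```

```text
time: 42.3
position: [0.567, 0.0014, 0.1841]
tool_rot: [2.499, 1.901, 0.005]
ft_force: [2.2, 1.4, 6.1]
grip_width: 0.196
grip_force: 20.0
time: 42.7
position: [0.5634, 0.0022, 0.184]
tool_rot: [2.46, 1.951, 0.004]
ft_force: [2.9, 1.0, 6.4]
grip_width: 0.2
grip_force: 20.0
```

```bash
python3 inch.py '0 0 0 0 0.4;0 0 0 0 0.5;0 0 0 0 0.5;0 0 0 0 0.5;0 0 0 0 0.5;0 0 -0.05 0 0.5;0 0 -0.1 0 0.5;-0.05 0 -0.12 0 0.5;-0.1 0 -0.12 0 0.5;-0.1 0 -0.12 0 0.5;-0.1 0 -0.12 0 0.5'
cat > tf.py <<'E'
from h import *
import sys
c,im=snap("wrist",sys.argv[1])
h=cv2.cvtColor(im,cv2.COLOR_RGB2HSV)
def pts(lo,hi,z):
    m=cv2.inRange(h,lo,hi); m[:205]=0; m[285:]=0; m[:,270:365]=m[:,270:365]; m[:,:270]=0; m[:,365:]=0
    v,u=np.nonzero(m); return np.array([px2w(c,a,b,z)[:2] for a,b in zip(u,v)])
for n,lo,hi,z in(("tail",(0,150,100),(8,255,255),.164),("flag",(15,150,100),(35,255,255),.156)):
    q=pts(lo,hi,z); vx=np.linalg.svd(q-q.mean(0))[2][0]; vx*=np.sign(vx[1]); d=np.array([.5495,-.0735])-q.mean(0); print(n,len(q),q.mean(0),"line",np.arctan2(vx[1],vx[0]),"centre",np.arctan2(d[1],d[0]))
cv2.imwrite("pics/crop_"+sys.argv[1],cv2.resize(im[160:290,230:400,::-1],None,fx=4,fy=4,interpolation=cv2.INTER_CUBIC))
E
python3 tf.py w8.png
```

```text
time: 43.8
position: [0.5389, -0.0981, 0.3022]
tool_rot: [-2.467, -1.945, 0.001]
ft_force: [0.2, 0.3, 0.5]
grip_width: 0.499
grip_force: 0.0
tail 189 [ 0.54151863 -0.10848689] line 1.3680374700117197 centre 1.3465099072274551
flag 152 [ 0.53298155 -0.13502159] line 1.3476554075297844 centre 1.3084845568935344
```

View pics/crop_w8.png

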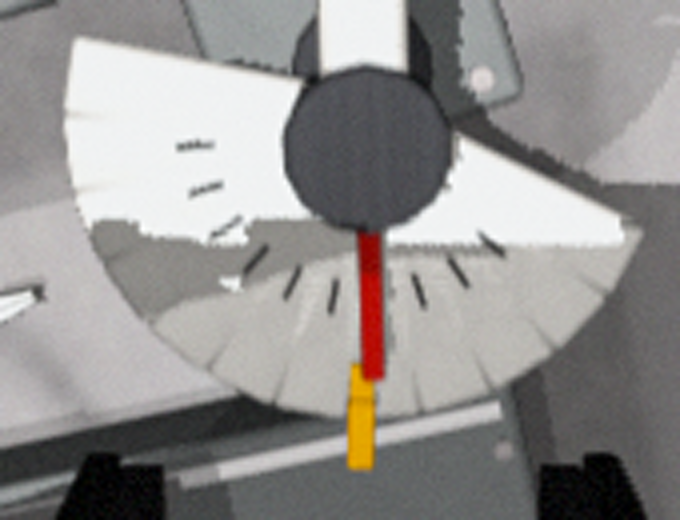

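Run:
```python
from h import *
c,im=lenses(); im2=ctrl.get_image("scene")
cv2.imwrite("pics/k.png",np.hstack([cv2.resize(im[150:310,260:460,::-1],None,fx=2,fy=2),cv2.resize(im2[200:360,240:440,::-1],None,fx=2,fy=2)]))
```

```text
lens [338.5 245.8] [18 17 94] [0.5102 0.0265]
lens [304.8 246.7] [18 15 77] [0.5074 0.1115]
```

View pics/k.png

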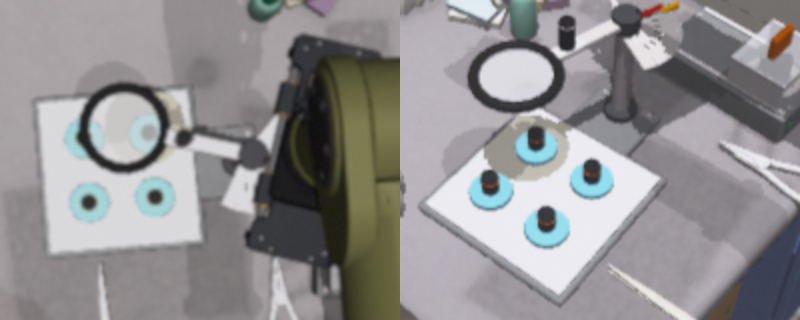

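All four lenses lie flat on the plate, the hood is home, the tail stands at the flag, and the robot touches nothing.

```bash
python3 -c "
from bench import ctrl
print(ctrl.close_job())"
```

```text
the job is handed in; nothing more can be done
None
```

I finished every step and handed the job in; no verdict came back. The hood is home over the dial set at its red mark, all four lenses lie flat on the plate, and the magnifier's tail is about 0.04 rad past the yellow flag by my measurement (limit 0.08).

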